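# Load a roller into the bench drying oven with a boat, through the slot in its cover plate

## Task

Slide the shutter of the small drying oven fully open and leave it open. Then take the long-handled boat by its handle, pass it with its roller level through the slot in the oven's cover plate until the whole pan is inside, tip it sideways there so that the roller rolls out into the empty tray (not towards the tray that already holds a roller), draw the boat out again and lay it back on its rest as it lay before, let go and leave it. The boat must never touch the oven or its shutter, nor the roller the cover plate, and the bottle, solder reel, tip cleaner and screw dish must stay where they stand.

Things in the scene. Friction and masses are not known exactly. Their poses are not given: they have to be found in the camera images.
- oven: grey bench drying oven 170 mm wide, 125 deep, 192 high, fixed; top an open guard of four thin wires, trays visible through it. Origin on the bench below the slot's middle, in the cover plate's outer face; x into the oven, square to the plate, y to the left seen from the robot, z up. Chamber inside: x 4 to 121 mm, y -81 to 81 mm, floor at z 30 mm, wires at z 185 mm.
- cover_plate: upright steel plate, 176 x 4 mm, 8 to 192 mm above the bench, that closes the oven's front, fixed to it; same origin and axes as the oven. It has a slot 48 mm wide (y = -24 to 24 mm) and 44 mm high (z = 100.5 to 144.5 mm). In front of it two horizontal guide rails for the shutter stand out 10 mm, at z = 88.5 to 93.5 mm and 152 to 157 mm; low on its left a round black knob (y = 55 mm, z = 48 mm) stands out 14 mm.
- port (a point): centre of the slot, in the outer face of the cover plate, 122.5 mm above the bench; axes as the oven.
- shutter (a joint): position of the shutter in m: 0 = slot covered, 0.062 = fully open at its stop. It slides along the oven's +y (to the left). It resists with about 1.5 N of friction and stays where it is left. It is a flat aluminium plate 56 mm wide in front of the slot; shutter and guides stand out at most 14 mm, the tab 23 mm from the cover plate.
- shutter_tab (a point): grip point of the shutter's black upright tab, which stands above the oven's top: 12 mm thick along the oven's y, 20 mm along x, its top 13 mm above this point and its bottom 27 mm below (this point is 225 mm above the bench, 33 mm above the top of the oven).  It moves with the shutter.
- boat_grip (a point): centre of the boat's handle, a black block 50 mm long (x), 14 mm wide (y), 22 mm high (z). Boat's axes: x along the boat from handle to pan, z up. From the handle's front (x = 25 mm) a round stem of 10 mm diameter runs on the x axis to the pan, which reaches from x = 105 to 185 mm. Boat without roller 0.14 kg, centre of mass about 60 mm ahead of this point.
- boat_pan (a point): centre of the boat's pan, 145 mm ahead of boat_grip on the boat's x axis. The pan is a steel plate 80 x 30 mm, underside 6 mm below the axis, with a shallow channel 15 mm wide and 1.8 mm deep along x on its top, and end plates that rise 10 mm above the axis. Its long sides are open. With the roller in it, it stands 6 mm below to 21 mm above the axis. Rolled about x the boat holds the roller up to about 30 degrees; by about 40 degrees the roller rolls off the lower side.
- roller_mid (a point): middle of the black rubber roller with steel ends, 24 mm diameter, 70 mm long (its x axis along its length), about 0.05 kg. It lies along the boat's pan at the start, its middle 9 mm above the boat's axis.
- rest: fixed rest that carries the boat: wooden foot 165 x 56 mm, with a steel saddle 58 mm high under the stem just in front of the handle (x = 33 to 43 mm) and a steel block with low cheeks (39 mm apart) under the pan (x = 133 to 157 mm, cheeks 56 mm high). Origin on the bench below the place of the handle's centre, x towards the pan, z up. Nothing of it is under the handle from x = -25 to 25 mm.
- rest_mark (a point): where the handle's centre (boat_grip) belongs when the boat lies on its rest, 55 mm above the bench; axes as the rest, which are also the boat's axes when it lies there.
- empty_tray: the empty aluminium tray on the oven floor, 106 x 76 x 26 mm, walls 3 mm, fixed. Origin in the centre of its underside (30 mm above the bench), axes as the oven. It stands either on the left (about +40 mm in the oven's y) or on the right (about -40 mm); 64 mm into the oven.
- full_tray: the like tray on the other side of the oven floor, with a roller already in it on two end posts; fixed. Origin in the centre of its underside.
- alcohol_bottle: white bottle, 54 mm diameter, 132 mm high, stands loose on the bench; origin under its centre. Leave alone.
- solder_reel: solder reel on a stand, 59 x 78 x 64 mm, loose; origin under its centre. Leave alone.
- tip_cleaner: round black tip cleaner, 74 mm diameter, 50 mm high, loose; origin under its centre. Leave alone.
- screw_dish: white dish of screws, 92 mm diameter, 18 mm high, loose; origin under its centre. Leave alone.

How it is judged:
By the outcome, as a careful person would: the job done as asked, in the order asked, and still so for the second after the job is handed in, with the robot touching nothing.
It also fails if it takes over 72 s, if anything falls off the work surface, if the arm or the gripper's body presses on something with over 40 N, if the wrist force passes 120 N, or if a joint passes its speed limit or range.

## Robot

A 7-joint arm with a two-finger parallel gripper is mounted at the origin on a cart in front of the work surface, level with it; the furniture and walls round the work are solid. World frame = base frame: x ahead of the robot, y to its left, z up, the work surface at z = 0. Lengths are in mm, angles in rad, forces in N, time in s.
With the tool pointing down it reaches from about 400 to 875 mm from the base axis. Payload 4.4 kg.
Tool frame: the origin (TCP) lies at the very end of the fingers, on their centre line; the grasp point (between the pads) lies 19 mm behind it (ctrl.grasp_offset is the distance from the TCP to the grasp point, in mm); z points along the fingers, y is the line along which they close (so a half turn about z gives the same grasp; the last joint's range is limited). The gripper opens to 85 mm and grips with 20 to 120 N. Pads are 22 mm wide; open, the fingers measure 114 mm over their backs; the gripper's body (76 mm by 85 mm) begins 54 mm behind the grasp point. The pads swing forward as they close: fully open they stand 13 mm farther back than shut.
Start: joints at [1.28, 0.628, 0.038, 1.517, -0.027, 0.996, -0.02], TCP at [144.92, -633.653, 231.313] pointing down, gripper open.
Joint ranges: [-3.06, 3.06], [-0.37, 2.12], [-1.25, 1.32], [0.18, 2.47], [-1.1, 4.24], [0.23, 1.98], [-2.94, 2.94]. Speed limits (rad/s): [2.57, 2.57, 3.14, 3.14, 3.14, 3.14, 3.14].

## Interface

Orientations are given as [roll, pitch, yaw] about the fixed x, y, z axes, in that order (R = Rz(yaw) Ry(pitch) Rx(roll)).
In Python, from cell import status, cams, ctrl gives the robot as it stands.
- The arm moves only by the tool move_arm, never from a script. Its argument "plan" is a list of rows, each a list of 3 entries, a list of its own where there are three numbers: the shift along the world's x, y, z in mm, then the turn, a rotation vector about the world's x, y, z in degrees, then the opening, from 0 (shut) to 1 (fully open). In form: [[[x, y, z], [wx, wy, wz], gripper], ...]. A call has 1 to 10 rows; each row shifts and turns the commanded pose from where the row before left it; what a row does not reach is not made up. A row lasts 1/8 s, in which the tool goes at most 62.5 mm and 10.7 degrees, less where a joint would pass 70% of its speed; a pose out of reach is approached as far as the arm can. A call with a gripper value outside its range is refused whole. The fingers move at their own pace and stop on an object; the grip force is fixed at half the most. Time passes only in rows, so rows that do not move let the fingers close. It gives the time, the measured TCP pose, the force, the opening and the grip force at its end, in the units of the state.
- status.read_state(): the state, without advancing time (a new reading comes with each control period).
- cams.get_image(name): name is "scene" or "side" or "wrist"; returns the picture (420x560x3 uint8, blue, green, red); there is no depth.
- cams.camera_params(name): a dict with "K" (3x3 intrinsics, pixels), "k1" (the pictures are not rectified: a ray, as slopes to the right and down, at radius r is drawn at 1 + k1 r^2 times it, then the intrinsics apply), "pose" (4x4, takes a point from camera to world coordinates); the wrist camera has in their place "tool_from_camera" (4x4, takes a point from camera to tool coordinates, whose origin is the TCP and whose axes are the flange's). Camera axes: x right, y down, z forward; pixel columns grow to the right and rows downward; lengths in mm; the calibration is good to about 2 mm. A picture is of the moment at which its call begins: read the wrist's pose just before it. camera_params takes no time and is no camera call.
- ctrl.finish_job(): hands the job in; it is judged then, once.
The state is a dict: "clock": time; "qpos": joint angles; "qd": joint speeds; "tau": joint torques, N m; "eef_pos": TCP position; "tool_rot": TCP orientation; "force": force on the tool from outside, world axes, zero at the start; "torque": the same for the moment, N m; "width": finger opening in mm; "gripper_force": force on a finger pad.
Only numpy, scipy, OpenCV 4.12 (cv2) and the standard library are available. Lean on these libraries where they do the work, as an engineer would, in place of code of your own. Each camera call takes 0.05 s, during which the arm holds its last target. There are 200 camera calls.

## Working session

There is one attempt and no reset: what is moved stays moved. The work goes in short steps, Python scripts to look and compute and a tool call to move; the robot and the scene stay as the last step left them, time stands still between calls to the robot, and variables do not carry over. Pictures are saved under pics/ and viewed, at most 11 in all, crops included, and the job is handed in when it is done.

Besides the shell and the picture viewer there is one more tool, called by a JSON object that holds its "method" and its "body". move_arm: Moves the arm, as the interface text tells. Its arguments: {"type":"object","properties":{"plan":{"type":"array","items":{"type":"array"}}},"required":["plan"]}

```bash
mkdir -p pics; ls; python3 - <<'E'
from cell import status,cams,ctrl
import cv2,numpy as np
np.set_printoptions(precision=4,suppress=True)
s=status.read_state();print(s)
a=cams.get_image("scene");b=cams.get_image("side")
cv2.imwrite("pics/scene0.png",a);cv2.imwrite("pics/side0.png",b)
for n in("scene","side","wrist"):print(n,cams.camera_params(n))
E
```

```text
pics
{'clock': 0.0, 'qpos': array([ 1.2802,  0.6294,  0.0384,  1.5184, -0.027 ,  0.9963, -0.02  ]), 'qd': array([-0.0004,  0.0014,  0.0005, -0.0001,  0.001 , -0.0007, -0.0014]), 'tau': array([  0.0006, -56.3392,   1.226 , -19.3439,   0.0108,   0.0107,
        -0.    ]), 'eef_pos': array([ 144.7992, -633.0196,  230.3716]), 'tool_rot': array([-3.1397,  0.    ,  0.2249]), 'force': array([ 0.0204, -0.2187,  0.2546]), 'torque': array([ 0.0094,  0.022 , -0.0503]), 'gripper_force': 0.0, 'width': 85.65138675834886}
scene {'K': array([[449.1026,   0.    , 282.6882],
       [  0.    , 449.1026, 207.0169],
       [  0.    ,   0.    ,   1.    ]]), 'k1': 0.01621257042178135, 'pose': array([[  -0.704 ,   -0.4407,    0.5569, -333.2745],
       [  -0.7102,    0.4415,   -0.5484,  802.6828],
       [  -0.0042,   -0.7816,   -0.6238, 1128.2964],
       [   0.    ,    0.    ,    0.    ,    1.    ]])}
side {'K': array([[481.0705,   0.    , 275.5335],
       [  0.    , 481.0705, 212.2926],
       [  0.    ,   0.    ,   1.    ]]), 'k1': -0.1429496920366934, 'pose': array([[  -0.9949,    0.0765,   -0.0658,  640.3806],
       [   0.0998,    0.8418,   -0.5305,  775.2564],
       [   0.0148,   -0.5344,   -0.8451, 1446.7474],
       [   0.    ,    0.    ,    0.    ,    1.    ]])}
wrist {'K': array([[355.124 ,   0.    , 282.7591],
       [  0.    , 355.124 , 202.9203],
       [  0.    ,   0.    ,   1.    ]]), 'k1': 0.014903752342311468, 'tool_from_camera': array([[  -0.0015,   -0.9623,   -0.2718,   69.0858],
       [   1.    ,   -0.0015,   -0.0002,   -1.2465],
       [  -0.0002,   -0.2718,    0.9623, -142.7148],
       [   0.    ,    0.    ,    0.    ,    1.    ]])}
```

View pics/scene0.png

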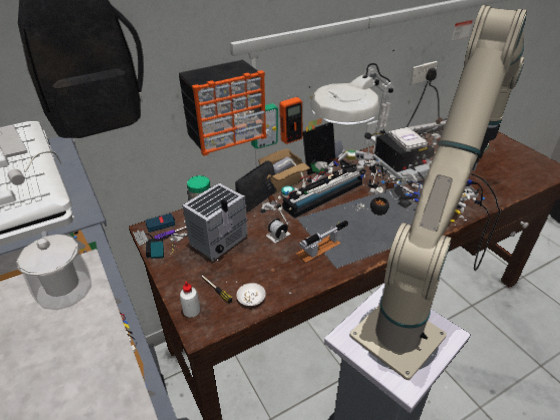

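View pics/side0.png

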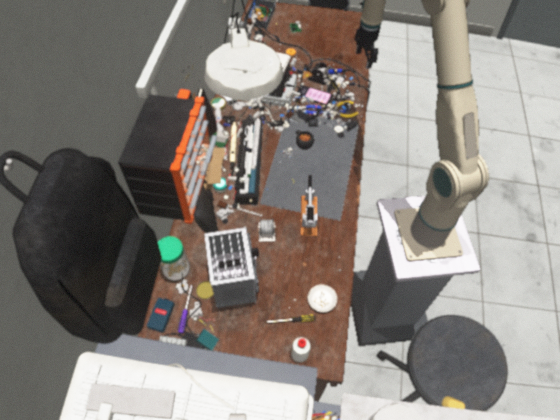

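The scene shows the oven (pixels ~215,220) with its black tab on the front at (224,206). The boat lies on the orange rest at (325,238), with its handle toward -y, and the reel, dish and bottle stand nearby. I'll get rough positions and then bring the wrist camera over.

```bash
cat > h.py <<'E'
from cell import status,cams,ctrl
import cv2,numpy as np
from scipy.spatial.transform import Rotation as Ro
np.set_printoptions(precision=1,suppress=True)
def rays(name,px,pose=None):
    """pixels -> origin, unit directions (world)"""
    c=cams.camera_params(name);K=c["K"];P=c["pose"] if pose is None else pose
    px=np.atleast_2d(np.float64(px));d=(px-K[:2,2])/[K[0,0],K[1,1]]
    u=d.copy()
    for _ in range(20):u=d/(1+c["k1"]*(u**2).sum(1,keepdims=True))
    v=np.c_[u,np.ones(len(u))]@P[:3,:3].T
    return P[:3,3],v/np.linalg.norm(v,axis=1,keepdims=True)
def onz(name,px,z,pose=None):
    o,v=rays(name,px,pose);return o+v*((z-o[2])/v[:,2])[:,None]
def proj(name,X,pose=None):
    c=cams.camera_params(name);K=c["K"];P=c["pose"] if pose is None else pose
    q=(np.atleast_2d(X)-P[:3,3])@P[:3,:3];u=q[:,:2]/q[:,2:]
    u=u*(1+c["k1"]*(u**2).sum(1,keepdims=True));return u*[K[0,0],K[1,1]]+K[:2,2]
def tri(rs):
    """least squares meeting point of rays [(o,v),...] and the misses in mm"""
    A=0;b=0
    for o,v in rs:
        v=v.reshape(3);M=np.eye(3)-np.outer(v,v);A=A+M;b=b+M@o
    X=np.linalg.solve(A,b);return X,[np.linalg.norm(np.cross(X-o,v.reshape(3))) for o,v in rs]
def toolpose():
    s=status.read_state();T=np.eye(4);T[:3,:3]=Ro.from_euler("xyz",s["tool_rot"]).as_matrix();T[:3,3]=s["eef_pos"];return T
def wrist(fn):
    T=toolpose()@cams.camera_params("wrist")["tool_from_camera"]
    im=cams.get_image("wrist");cv2.imwrite(f"pics/{fn}.png",im);np.save(f"pics/{fn}.npy",T);return im,T
E
python3 - <<'E'
from h import *
print("boat handle/pan",onz("side",[[310,190],[309,215]],60))
print("oven top corners",onz("side",[[206,233],[249,231],[257,288],[215,282]],192))
print("dish,reel,bottle",onz("side",[[322,299],[267,230],[301,352],[305,139]],20))
print(onz("scene",[[341,227],[312,245]],60),onz("scene",[[224,200]],230))
im=cv2.imread("pics/scene0.png");jm=cv2.imread("pics/side0.png")
a=cv2.resize(im[175:275,180:360],None,fx=3.2,fy=3.2,interpolation=2)[:320,:576]
b=cv2.resize(jm[170:370,190:345],(217*2-60,480),interpolation=2)
c=cv2.resize(im[175:275,180:260],(400,500),interpolation=2);
out=np.zeros((500,800,3),np.uint8);out[:,:400]=c;out[:480,400:774]=b
cv2.imwrite("pics/c1.png",out)
E
```

```text
boat handle/pan [[ 402.2 -176.8   60. ]
 [ 420.   -74.1   60. ]]
oven top corners [[758.3  41.9 192. ]
 [628.9  46.6 192. ]
 [619.8 233.7 192. ]
 [737.  204.7 192. ]]
dish,reel,bottle [[ 415.   216.7   20. ]
 [ 565.6  -51.6   20. ]
 [ 502.7  379.8   20. ]
 [ 380.9 -446.9   20. ]]
[[ 389.5 -203.8   60. ]
 [ 400.   -60.1   60. ]] [[630.8 122.7 230. ]]
```

View pics/c1.png

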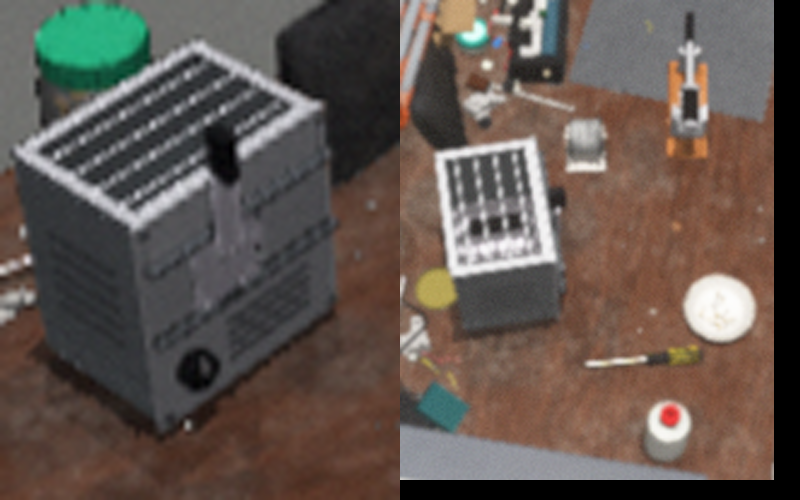

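The crop shows the oven front with its tab standing above it, and a dark roller under the wires. The reel is close to the right front of the oven, and the boat points to +y. I'm moving the wrist camera over the boat now.

{"method": "move_arm", "body": {"plan": [[[25,53,12],[0,0,-1.3],1],[[25,53,12],[0,0,-1.3],1],[[25,53,12],[0,0,-1.3],1],[[25,53,12],[0,0,-1.3],1],[[25,53,12],[0,0,-1.3],1],[[25,53,12],[0,0,-1.3],1],[[25,53,12],[0,0,-1.3],1],[[25,53,12],[0,0,-1.3],1],[[25,53,12],[0,0,-1.3],1],[[25,53,12],[0,0,-1.3],1]]}}

```text
clock: 1.35
eef_pos: [395.2, -101.9, 351.7]
tool_rot: [3.141, -0.0, -0.003]
force: [1.1, -0.4, -0.4]
width: 85.3
gripper_force: 0.0
```

```bash
python3 - <<'E'
from h import *
im,T=wrist("w1");print(status.read_state()["qpos"],toolpose())
E
```

```text
[ 0.3  0.1 -0.2  1.9  0.   1.1 -1.4] [[  1.    0.    0.  399.5]
 [  0.   -1.    0.  -93.8]
 [  0.   -0.   -1.  353.3]
 [  0.    0.    0.    1. ]]
```

View pics/w1.png

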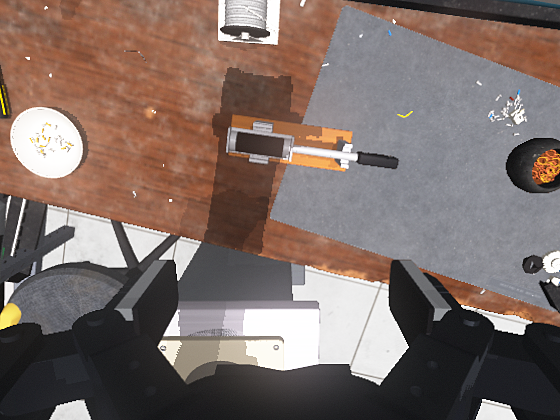

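The wrist view shows the boat with its handle at (357..398,160), the roller in the pan at (236..290,146), the reel at (248,20), the dish at (47,142) and the tip cleaner at the right. Next view: from above, between oven and boat.

{"method": "move_arm", "body": {"plan": [[[33,32,13],[0,0,0],1],[[33,32,13],[0,0,0],1],[[33,32,13],[0,0,0],1],[[33,32,13],[0,0,0],1],[[33,32,13],[0,0,0],1],[[33,32,13],[0,0,0],1],[[0,0,0],[0,0,0],1],[[0,0,0],[0,0,0],1],[[0,0,0],[0,0,0],1]]}}

```text
clock: 2.52
eef_pos: [592.2, 86.9, 429.1]
tool_rot: [3.141, 0.001, -0.004]
force: [0.0, -0.5, 1.0]
width: 85.3
gripper_force: 0.0
```

```bash
python3 - <<'E'
from h import *
im,T=wrist("w2");print(status.read_state()["qpos"],toolpose())
E
```

```text
[-0.   0.4 -0.3  1.3  0.1  1.4 -1.9] [[  1.   -0.   -0.  592.3]
 [ -0.   -1.   -0.   87. ]
 [ -0.    0.   -1.  429.3]
 [  0.    0.    0.    1. ]]
```

View pics/w2.png

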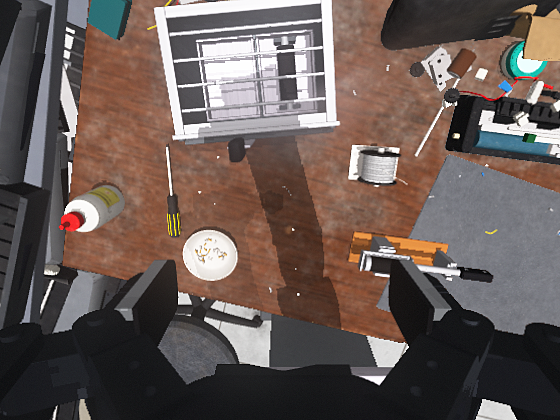

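The oven rim has its front corners at about (174,137) and (339,127), and the tab is at (237,148). The roller already in place sits in the right tray (290,70), so the left tray (230,75) is the empty one and I tip left. The boat handle is at (475,274). Now to measure.

```bash
python3 - <<'E'
from h import *
W={n:(cv2.imread(f"pics/{n}.png"),np.load(f"pics/{n}.npy")) for n in("w1","w2")}
def blob(n,box,f):
    im=W[n][0];x0,y0,x1,y1=box;m=f(im[y0:y1,x0:x1].astype(int)).astype(np.uint8)*255
    cs,_=cv2.findContours(m,0,1);c=max(cs,key=cv2.contourArea);return c.reshape(-1,2)+[x0,y0]
dark=lambda a:a.max(2)<70
r={}
for n,b in(("w1",(354,145,410,175)),("w2",(455,260,505,290))):
    c=blob(n,b,dark);R=cv2.minAreaRect(c.astype(np.float32));r[n]=R[0];print("handle",n,R)
    bx=cv2.boxPoints(R);print(onz("wrist",bx,60,W[n][1]))
X,e=tri([rays("wrist",r[n],W[n][1]) for n in r]);print("handle ctr",X,e)
# roller/pan in w1 : dark
c=blob("w1",(228,130,292,165),dark);R=cv2.minAreaRect(c.astype(np.float32));print("roller",R,onz("wrist",R[0],66,W["w1"][1]),onz("wrist",cv2.boxPoints(R),70,W["w1"][1]))
# tab in w2
c=blob("w2",(222,132,252,166),dark);R=cv2.minAreaRect(c.astype(np.float32));print("tab",R,cv2.boundingRect(c))
print("tab at z238",onz("wrist",[R[0]],230,W["w2"][1]))
# oven rim : scan columns for lower edge of white, rows for left and right edges
g=cv2.cvtColor(W["w2"][0],6).astype(int);P=W["w2"][1]
for x in (180,190,200,210,260,280,300,320,330):
    print(x,g[112:150,x])
for y in(40,60,80,100):print(y,g[y,150:182],g[y,318:345])
E
```

```text
handle w1 ((376.7339782714844, 159.9288330078125), (41.26449966430664, 11.819136619567871), 7.853313446044922)
[[ 392.1 -190.2   60. ]
 [ 406.5 -191.4   60. ]
 [ 399.3 -241.8   60. ]
 [ 384.8 -241.    60. ]]
handle w2 ((474.2554931640625, 274.3340759277344), (36.14677047729492, 11.828651428222656), 7.594643592834473)
[[ 391.1 -185.4   60. ]
 [ 411.5 -185.4   60. ]
 [ 403.1 -242.4   60. ]
 [ 382.6 -243.1   60. ]]
handle ctr [ 394.8 -217.1   55.2] [np.float64(0.2926892154519133), np.float64(0.29268921545203186)]
roller ((256.15997314453125, 143.8800048828125), (40.446510314941406, 18.950462341308594), 8.130102157592773) [[416.7 -68.9  66. ]] [[409.5 -43.6  70. ]
 [431.5 -47.7  70. ]
 [424.7 -94.6  70. ]
 [402.5 -91.2  70. ]]
tab ((236.7432403564453, 149.45948791503906), (23.509056091308594, 16.439899444580078), 80.53767395019531) (228, 137, 18, 25)
tab at z238 [[617.8 131.9 230. ]]
180 [251 255 255 255 255 255 255 254 252 252 251 250 250 250 249 248 248 247
 246 246 247 250 211 240 250 252 251 177 125  97  92  98  90  87  91  92
  97  93]
190 [ 73  73  77  81  78  80  75  76  78  79  7
[... 1513 characters left out ...]
 114 115 113 103 158 253 245 246 244 244
 246 247 251 255 210 147 255 255 255 255 255 255 255 255] [ 79  80  79  76  70  64 252 255 252 252 251 251 251 253 255 233 115 111
 114 113 110 116 114 118 121 120 122]
80 [ 99  99 101  99  94  97  95  98  99  99  98 103 108 115 111 126 238 250
 244 246 244 246 246 250 255 245  64  73  80  78  77  78] [ 85  86  84  89  85  81  70 253 255 252 251 250 249 250 251 255 215 112
 122 127 126 127 132 134 137 147 151]
100 [116 114 110 114 114 119 117 119 121 127 127 120 115 114 108 106 115 117
 108 117 255 247 246 245 247 246 250 254 254  77  69  76] [153 135 119 113 113 137 125  87 241 253 250 249 248 248 247 249 255 202
 127 132 130 133 135 134 135 137 139]
```

```bash
python3 - <<'E'
from h import *
P=np.load("pics/w2.npy")
F=onz("wrist",[[330,125.9],[320,126.6],[300,127.8],[190,137.9],[180,138.8]],192,P)
L=onz("wrist",[[158.8,40],[162,60],[165.7,80],[169.7,100]],192,P)
R=onz("wrist",[[332.2,40],[333.3,60],[334.3,80],[335.3,100]],192,P)
print(F,L,R,sep="\n")
f=np.polyfit(F[:,1],F[:,0],1);l=np.polyfit(L[:,0],L[:,1],1);r=np.polyfit(R[:,0],R[:,1],1)
print("angles deg",-np.degrees(np.arctan(f[0])),np.degrees(np.arctan(l[0])),np.degrees(np.arctan(r[0])))
th=-np.arctan(f[0]);ex=np.array([np.cos(th),np.sin(th)]);ey=np.array([-ex[1],ex[0]])
sx=F[:,:2]@ex;print("front x",sx,"sides y",(L[:,:2]@ey),(R[:,:2]@ey))
c=(np.mean(L[:,:2]@ey)+np.mean(R[:,:2]@ey))/2
O=ex*sx.mean()+ey*c;print("oven origin",O,"yaw",np.degrees(th))
# tab: side & scene dark blobs + wrist
t=[rays("wrist",[[236.7,149.5]],P)]
for n,b in(("scene",(214,192,234,216)),("side",(248,240,268,262))):
    im=cv2.imread(f"pics/{n}0.png");x0,y0,x1,y1=b;m=(im[y0:y1,x0:x1].max(2)<60).astype(np.uint8)
    k,lab,st,ct=cv2.connectedComponentsWithStats(m);i=1+st[1:,4].argmax();print(n,st[i],ct[i]+[x0,y0]);t.append(rays(n,[ct[i]+[x0,y0]]))
print(tri(t),tri(t[:2]),tri([t[0],t[2]]))
for pos in (0,):
    X=np.r_[O+ex*-13,225];print("expected tab",X)
E
```

```text
[[637.   38.2 192. ]
 [636.4  48.7 192. ]
 [635.3  69.6 192. ]
 [625.4 185.6 192. ]
 [624.5 196.2 192. ]]
[[720.  208.6 192. ]
 [701.8 207.3 192. ]
 [683.1 205.5 192. ]
 [663.8 203.3 192. ]]
[[719.4  38.7 192. ]
 [701.1  37.  192. ]
 [682.4  35.3 192. ]
 [663.   33.6 192. ]]
angles deg 4.625078062050783 5.378254434303335 5.166264488253287
front x [638.  638.2 638.8 638.3 638.3] sides y [149.8 150.  149.7 149.1] [-19.4 -19.6 -19.8 -19.9]
oven origin [631.  116.3] yaw 4.625078062050783
scene [  5   2  15  18 100] [224.8 202.8]
side [ 4  9  6  7 31] [254.8 252.3]
(array([617.6, 133.3, 227.3]), [np.float64(0.9897327324112821), np.float64(3.869015351870333), np.float64(4.647985626469789)]) (array([617.3, 131.3, 230.2]), [np.float64(0.8193913403100763), np.float64(0.8193913403101794)]) (array([617. , 133.6, 218.2]), [np.float64(0.7090912929264478), np.float64(0.7090912929265158)])
expected tab [618.1 115.2 225. ]
```

Oven origin is about (631,116) with yaw about 5°, and the 170 mm width checks. The tab stands at about (617.5,132,226), so the shutter is already about 16 mm open. The handle is at (395,-217,55) with yaw about 82°. Next I grip the tab.

{"method": "move_arm", "body": {"plan": [[[5,9,-36],[0,0,1],1],[[5,9,-36],[0,0,1],1],[[5,9,-36],[0,0,1],1],[[5,9,-36],[0,0,1],1],[[5,9,-36],[0,0,1],1],[[0,0,-20],[0,0,0],1],[[0,0,-19],[0,0,0],1],[[0,0,0],[0,0,0],0],[[0,0,0],[0,0,0],0],[[0,0,0],[0,0,0],0]]}}

```text
clock: 3.82
eef_pos: [618.6, 133.3, 211.6]
tool_rot: [-3.141, -0.002, 0.085]
force: [0.7, -0.2, -0.5]
width: 32.4
gripper_force: 0.0
```

{"method": "move_arm", "body": {"plan": [[[0,0,0],[0,0,0],0],[[0,0,0],[0,0,0],0],[[0,0,0],[0,0,0],0],[[-1,10,0],[0,0,0],0],[[-1,10,0],[0,0,0],0],[[-1,10,0],[0,0,0],0],[[-1,10,0],[0,0,0],0],[[0,0,0],[0,0,0],0],[[0,0,0],[0,0,0],0]]}}

```text
clock: 4.95
eef_pos: [614.9, 174.5, 211.2]
tool_rot: [-3.14, -0.003, 0.085]
force: [0.8, 1.3, 5.3]
width: 10.8
gripper_force: 60.3
```

{"method": "move_arm", "body": {"plan": [[[0,3,0],[0,0,0],0],[[0,2,0],[0,0,0],0],[[0,2,0],[0,0,0],0],[[0,0,0],[0,0,0],0]]}}

```text
clock: 5.45
eef_pos: [614.8, 176.0, 211.2]
tool_rot: [3.136, -0.001, 0.082]
force: [-0.7, -8.1, 9.2]
width: 11.1
gripper_force: 60.8
```

The shutter is at its stop, with the force rising over only 1.5 mm of travel. I release, rise and go over the boat handle with yaw 82°.

{"method": "move_arm", "body": {"plan": [[[0,-4,0],[0,0,0],0],[[0,0,0],[0,0,0],1],[[0,0,0],[0,0,0],1],[[0,0,0],[0,0,0],1],[[0,0,0],[0,0,0],1],[[0,0,0],[0,0,0],1],[[0,0,40],[0,0,0],1],[[0,0,40],[0,0,0],1],[[-10,-10,0],[0,0,2],1],[[-22,-38,0],[0,0,5],1]]}}

```text
clock: 6.7
eef_pos: [582.0, 130.6, 290.8]
tool_rot: [-3.14, -0.002, 0.214]
force: [-0.1, -1.5, -0.5]
width: 85.1
gripper_force: 0.0
```

{"method": "move_arm", "body": {"plan": [[[-22,-38,0],[0,0,8],1],[[-22,-38,0],[0,0,8],1],[[-22,-38,-10],[0,0,8],1],[[-22,-38,-10],[0,0,8],1],[[-22,-38,-10],[0,0,8],1],[[-22,-38,-20],[0,0,8],1],[[-22,-38,-20],[0,0,8],1],[[-22,-38,-20],[0,0,8],1],[[-12,-36,0],[0,0,6],1],[[0,0,0],[0,0,0],1]]}}

```text
clock: 7.95
eef_pos: [392.4, -214.7, 199.9]
tool_rot: [-3.141, 0.001, 1.423]
force: [1.0, 0.6, -0.6]
width: 85.3
gripper_force: 0.0
```

```bash
python3 - <<'E'
from h import *
im,T=wrist("w3");print(status.read_state()["qpos"],toolpose(),status.read_state()["tool_rot"]*57.3)
sc=cams.get_image("scene");cv2.imwrite("pics/scene1.png",sc)
out=np.zeros((420,800,3),np.uint8);out[:,:560]=im;out[:300,560:]=cv2.resize(sc[170:270,180:260],(240,300),interpolation=2);cv2.imwrite("pics/c3.png",out)
E
```

```text
[ 0.8  0.4 -0.6  2.1  0.3  0.7 -0.1] [[   0.1    1.     0.   393.5]
 [   1.    -0.1    0.  -212.9]
 [   0.     0.    -1.   200.3]
 [   0.     0.     0.     1. ]] [180.   -0.   81.7]
```

View pics/c3.png

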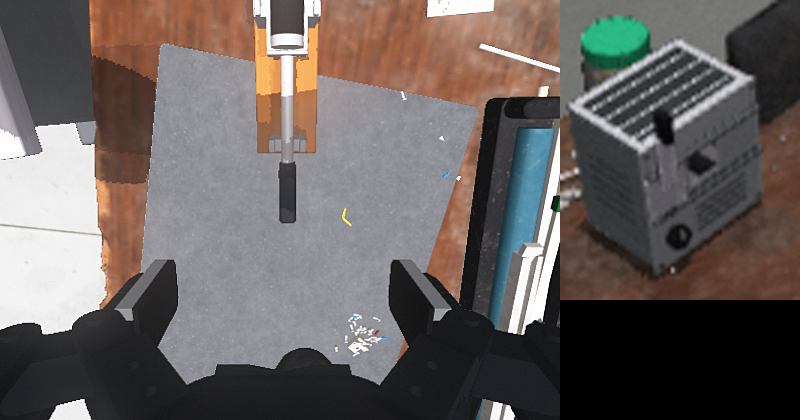

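The slot now stands open (scene crop at 700,160). The handle is at (288,192) and lies parallel to the tool, with the stem running straight up the image. Refining the handle centre and yaw.

```bash
python3 - <<'E'
from h import *
im=cv2.imread("pics/w3.png");P=np.load("pics/w3.npy")
m=(im[155:232,270:306].max(2)<62).astype(np.uint8)
k,lab,st,ct=cv2.connectedComponentsWithStats(m);i=1+st[1:,4].argmax();print(st[i],ct[i]+[270,155])
c=np.argwhere(lab==i)[:,::-1]+[270,155]
for y in (165,170,180,190,200,210,218):
    r=c[c[:,1]==y,0];print(y,r.min(),r.max(),end="; ")
# stem edges
g=cv2.cvtColor(im,6)
pts=[]
for y in (60,75,90,105,120):
    e=np.abs(np.diff(cv2.GaussianBlur(im[y:y+1,270:308].astype(np.float32),(3,1),0),axis=1)).sum(2)[0];print(y,im[y,276:300].astype(int).max(1))
R=cv2.minAreaRect(c.astype(np.float32));print(R)
X=onz("wrist",cv2.boxPoints(R),62,P);print(X)
y0,y1=c[:,1].min(),c[:,1].max()
xf=lambda y:(c[c[:,1]==y,0].min()+c[c[:,1]==y,0].max())/2
A=onz("wrist",[[xf(168),168],[xf(216),216]],66,P);d=A[0]-A[1];print("yaw",np.degrees(np.arctan2(d[1],d[0])))
# rays: w1 centre and w3 centre
w1=rays("wrist",[[376.7,159.9]],np.load("pics/w1.npy"));w3=rays("wrist",[np.r_[R[0]]],P);print(tri([w1,w3]))
print("top front, near end bottom",onz("wrist",[[288,y0]],66,P),onz("wrist",[[288,y1]],66,P),onz("wrist",[[288,y1]],44,P))
E
```

```text
[  9   7  17  61 708] [287.6 190.5]
165 280 295; 170 280 295; 180 280 295; 190 280 295; 200 280 295; 210 280 295; 218 280 295; 60 [243 241 239 243 196 209 238 244 247 252 255 255 253 251 247 239 230 165
 168 181 181 173 249 255]
75 [232 231 232 236 203 202 240 242 247 252 255 255 253 251 247 241 229 165
 168 179 173 253 253 249]
90 [233 232 234 239 198 195 238 244 247 251 255 255 254 251 247 241 228 157
 168 179 175 252 254 253]
105 [148 143 145 149 136 138 159 173 179 182 203 210 206 192 186 175 164 148
 176 181 173 176 183 184]
120 [149 148 146 149 142 142 157 168 172 180 195 207 203 192 182 174 161 144
 171 178 170 169 176 183]
((286.9999694824219, 191.99998474121094), (59.99999237060547, 15.999998092651367), 90.0)
[[ 392.6 -189.9   62. ]
 [ 405.2 -191.8   62. ]
 [ 398.2 -241.7   62. ]
 [ 385.  -239.7   62. ]]
yaw 81.65207698121498
(array([ 395.2, -216.8,   56.5]), [np.float64(0.18536076808915622), np.float64(0.18536076808910348)])
top front, near end bottom [[ 399.7 -190.4   66. ]] [[ 392.6 -239.5   66. ]] [[ 391.8 -247.    44. ]]
```

{"method": "move_arm", "body": {"plan": [[[2,-2.5,-40],[0,0,0],1],[[0,0,-40],[0,0,0],1],[[0,0,-40],[0,0,0],1],[[0,0,-30],[0,0,0],1],[[0,0,-14],[0,0,0],1],[[0,0,0],[0,0,0],1],[[0,0,0],[0,0,0],0],[[0,0,0],[0,0,0],0],[[0,0,0],[0,0,0],0],[[0,0,0],[0,0,0],0]]}}

```text
clock: 9.3
eef_pos: [396.1, -214.4, 36.7]
tool_rot: [3.141, 0.0, 1.429]
force: [0.5, -0.1, 2.6]
width: 12.5
gripper_force: 61.8
```

{"method": "move_arm", "body": {"plan": [[[0,0,0],[0,0,0],0],[[0,0,0],[0,0,0],0],[[0,0,0],[0,0,0],0]]}}

```text
clock: 9.68
eef_pos: [396.2, -214.4, 36.6]
tool_rot: [3.141, 0.0, 1.429]
force: [-0.8, -0.6, 5.5]
width: 12.8
gripper_force: 60.1
```

Gripped (12.8 mm at 60 N), with the rest pose commanded at TCP (396,-214.5,36.5), yaw 81.9°. Lifting gently.

{"method": "move_arm", "body": {"plan": [[[0,0,4],[0,0,0],0],[[0,0,6],[0,0,0],0],[[0,0,10],[0,0,0],0],[[0,0,12],[0,0,0],0],[[0,0,12],[0,0,0],0],[[0,0,12],[0,0,0],0],[[0,0,12],[0,0,0],0],[[0,0,8],[0,0,0],0],[[0,0,4],[0,0,0],0],[[0,0,0],[0,0,0],0]]}}

```text
clock: 10.92
eef_pos: [395.9, -214.2, 116.5]
tool_rot: [3.141, 0.0, 1.429]
force: [0.5, 0.1, -1.7]
width: 13.2
gripper_force: 59.1
```

{"method": "move_arm", "body": {"plan": [[[2,8,0],[0,0,-2],0],[[4,14,0],[0,0,-3],0],[[6,16,0],[0,0,-4],0],[[6,16,0],[0,0,-4],0],[[6,16,0],[0,0,-4],0],[[6,16,0],[0,0,-4],0],[[4,16,0],[0,0,-4],0],[[4,16,0],[0,0,-4],0],[[2,16,0],[0,0,-4],0],[[0,16,0],[0,0,-4],0]]}}

```text
clock: 12.18
eef_pos: [435.6, -63.4, 115.8]
tool_rot: [-3.141, 0.001, 0.781]
force: [-0.1, 0.4, -2.4]
width: 13.3
gripper_force: 59.1
```

{"method": "move_arm", "body": {"plan": [[[0,16,0],[0,0,-4],0],[[-2,16,0],[0,0,-4],0],[[-4,16,0],[0,0,-4],0],[[-4,16,0],[0,0,-4],0],[[-6,16,0],[0,0,-4],0],[[-6,16,0],[0,0,-4],0],[[-6,16,0],[0,0,-4],0],[[-4,16,0],[0,0,-4],0],[[-2,14,0],[0,0,-4],0],[[0,10,0],[0,0,-2],0]]}}

```text
clock: 13.42
eef_pos: [401.1, 88.6, 115.9]
tool_rot: [3.141, 0.002, 0.12]
force: [0.5, 0.6, -2.2]
width: 13.0
gripper_force: 59.1
```

{"method": "move_arm", "body": {"plan": [[[1,3,-8],[0,0,-0.9],0],[[0,4,-8],[0,0,-1],0],[[0,0,-3.5],[0,0,0],0],[[0,0,0],[0,0,0],0],[[0,0,0],[0,0,0],0]]}}

```text
clock: 14.05
eef_pos: [403.0, 94.5, 96.8]
tool_rot: [3.142, -0.0, 0.086]
force: [0.2, -0.8, -3.1]
width: 13.0
gripper_force: 59.1
```

```bash
python3 - <<'E'
from h import *
s=status.read_state();print(s["eef_pos"],s["tool_rot"]*57.3,s["qpos"])
a=cams.get_image("scene");b=cams.get_image("side");cv2.imwrite("pics/scene2.png",a);cv2.imwrite("pics/side2.png",b)
O=np.array([631,115.8]);th=np.radians(5);ex=np.r_[np.cos(th),np.sin(th)];ey=np.r_[-ex[1],ex[0]]
W=lambda x,y,z:np.r_[O+ex*x+ey*y,z]
q=s["eef_pos"];
d=q[:2]-O;print("oven coords of grip",d@ex,d@ey)
def up(im,x0,y0,x1,y1,f,n,pts):
    o=cv2.resize(im[y0:y1,x0:x1],None,fx=f,fy=f,interpolation=2)
    for p in proj(n,pts):cv2.circle(o,tuple(int(v) for v in (p-[x0,y0]+.5)*f),3,(0,0,255),1)
    return o
sl=[W(0,y,z) for y in(-24,24) for z in(100.5,144.5)]+[W(0,y,z) for y in(-88,88) for z in(8,192)]
g=d@ex
bt=[W(g+x,y,115+z) for x,y,z in((105,15,-6),(185,15,-6),(185,-15,10),(105,-15,10),(105,0,10),(185,0,10))]
A=up(a,180,170,300,290,5,"scene",sl+bt);B=up(b,205,215,325,290,5,"side",sl+bt)
out=np.zeros((600,800,3),np.uint8);out[:600,:400]=A[:600,20:420];out[:375,400:]=B[:375,100:500];cv2.imwrite("pics/c4.png",out)
E
```

```text
[403.   94.5  96.8] [180.  -0.   5.] [-0.3  0.6  0.   2.3 -0.   0.3 -1.8]
oven coords of grip -228.99727785154465 -1.3099141205264822
```

View pics/c4.png

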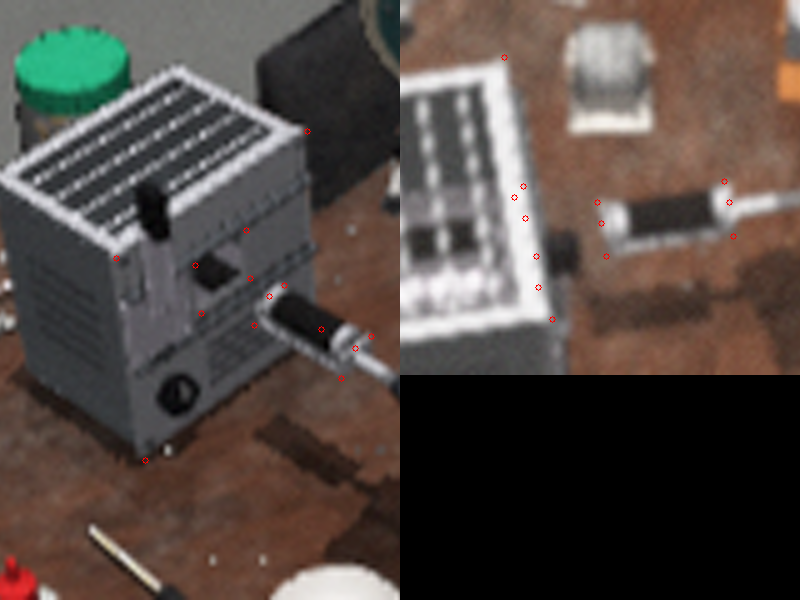

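The overlay fits within about 1 source pixel: the slot corners are at (195,265)..(250,278) and the pan sits squarely before it. The tab stands left at (152,205). I'll check the pan's height and lateral position by triangulating the roller, then go on.

```bash
python3 - <<'E'
from h import *
O=np.array([631,115.8]);th=np.radians(5);ex=np.r_[np.cos(th),np.sin(th)];ey=np.r_[-ex[1],ex[0]]
r=[]
for n,b in(("scene",(236,224,256,242)),("side",(247,251,272,266))):
    im=cv2.imread(f"pics/{n}2.png");x0,y0,x1,y1=b;m=(im[y0:y1,x0:x1].max(2)<75).astype(np.uint8)
    k,lab,st,ct=cv2.connectedComponentsWithStats(m);i=1+st[1:,4].argmax()
    c=(np.argwhere(lab==i)[:,::-1]+[x0,y0]).astype(np.float32);R=cv2.minAreaRect(c);r.append((n,ct[i]+[x0,y0]));print(n,st[i],r[-1][1],R)
X,e=tri([rays(n,[p]) for n,p in r]);d=X[:2]-O;print("roller mid",X,e,"oven",d@ex,d@ey)
q=np.r_[O+ex*(-229+145)+ey*-1.3,124]
for n,p in r:print(n,"expected",proj(n,q),"seen",p)
for n in("scene","side"):
    print(n,"plate corners",proj(n,[np.r_[O+ey*y,192] for y in(-88,88)]))
E
```

```text
scene [  2   3  15  14 108] [244.6 233.4] ((244.88511657714844, 233.56080627441406), (14.182211875915527, 8.021087646484375), 35.53767395019531)
side [ 7 10  7  5 27] [257.  263.5] ((257.0, 263.0), (4.0, 6.0), 90.0)
roller mid [608.2  78.3  58.7] [np.float64(12.188325879404964), np.float64(12.18832587940496)] oven -25.93695527403152 -35.35543797258495
scene expected [[246.1 233.9]] seen [244.6 233.4]
side expected [[277.6 256.9]] seen [257.  263.5]
scene plate corners [[244.9 195.9]
 [206.8 221.2]]
side plate corners [[245.4 226. ]
 [254.9 278.3]]
```

Consistent with the plan. Inserting along (0.996,0.087).

{"method": "move_arm", "body": {"plan": [[[3,1.3,0],[0,0,0],0],[[5,0.7,0],[0,0,0],0],[[8,0.7,0],[0,0,0],0],[[8,0.7,0],[0,0,0],0],[[8,0.7,0],[0,0,0],0],[[8,0.7,0],[0,0,0],0],[[5,0.4,0],[0,0,0],0],[[2,0.2,0],[0,0,0],0],[[0,0,0],[0,0,0],0]]}}

```text
clock: 15.28
eef_pos: [449.8, 100.2, 96.8]
tool_rot: [3.142, 0.0, 0.087]
force: [0.4, -0.1, -1.6]
width: 13.0
gripper_force: 59.1
```

```bash
python3 - <<'E'
from h import *
s=status.read_state();print(s["eef_pos"],s["tool_rot"]*57.3,s["force"])
a=cams.get_image("scene");cv2.imwrite("pics/scene3.png",a);b=cams.get_image("side")
im,T=wrist("w4")
O=np.array([631,115.8]);th=np.radians(5);ex=np.r_[np.cos(th),np.sin(th)];ey=np.r_[-ex[1],ex[0]]
d=s["eef_pos"][:2]-O;print("oven",d@ex,d@ey)
out=np.zeros((600,800,3),np.uint8);out[:,:480]=cv2.resize(a[195:255,210:258],(480,600),interpolation=2)
out[:300,480:]=cv2.resize(b[235:285,235:288],(320,300),interpolation=2)
out[310:550,480:]=cv2.resize(im,(320,240));cv2.imwrite("pics/c5.png",out)
E
```

```text
[449.8 100.2  96.8] [180.   0.   5.] [ 0.4 -0.1 -1.6]
oven -181.8793974864 0.24156498732975074
```

View pics/c5.png

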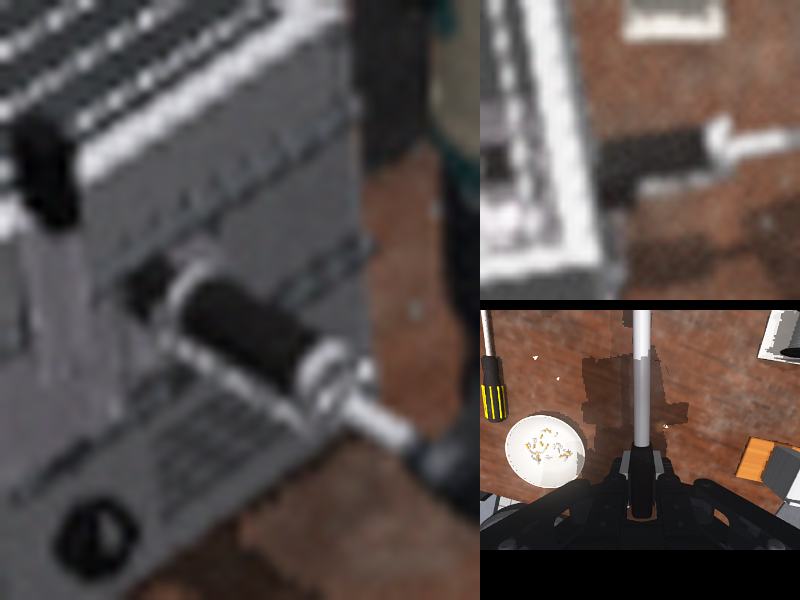

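The pan tip is just at the slot and centred: the end plate is at (190,270) and the slot runs x 125–235 in the crop. Handle and stem are straight in the grip. Inserting further.

{"method": "move_arm", "body": {"plan": [[[3,0.2,0],[0,0,0],0],[[6,0.5,0],[0,0,0],0],[[8,0.7,0],[0,0,0],0],[[8,0.7,0],[0,0,0],0],[[8,0.7,0],[0,0,0],0],[[8,0.7,0],[0,0,0],0],[[8,0.7,0],[0,0,0],0],[[0,0,0],[0,0,0],0]]}}

```text
clock: 16.42
eef_pos: [499.8, 104.5, 96.8]
tool_rot: [-3.142, -0.001, 0.087]
force: [0.0, -0.1, -2.3]
width: 12.9
gripper_force: 59.1
```

{"method": "move_arm", "body": {"plan": [[[8,0.7,0],[0,0,0],0],[[8,0.7,0],[0,0,0],0],[[8,0.7,0],[0,0,0],0],[[8,0.7,0],[0,0,0],0],[[8,0.7,0],[0,0,0],0],[[6,0.5,0],[0,0,0],0],[[4,0.4,0],[0,0,0],0],[[0,0,0],[0,0,0],0],[[0,0,0],[0,0,0],0]]}}

```text
clock: 17.55
eef_pos: [548.5, 108.8, 96.8]
tool_rot: [3.142, 0.001, 0.087]
force: [-1.1, -1.4, -0.9]
width: 13.0
gripper_force: 59.1
```

The whole pan is inside (22 to 102 mm). Tipping left about the handle axis, first half.

{"method": "move_arm", "body": {"plan": [[[0.1,-1.6,0.1],[-4.98,-0.44,0],0],[[0.1,-1.6,0.2],[-4.98,-0.44,0],0],[[0.1,-1.6,0.3],[-4.98,-0.44,0],0],[[0.1,-1.5,0.5],[-4.98,-0.44,0],0],[[0.1,-1.5,0.6],[-4.98,-0.44,0],0],[[0,0,0],[0,0,0],0]]}}

```text
clock: 18.3
eef_pos: [548.8, 104.0, 97.4]
tool_rot: [2.707, 0.001, 0.092]
force: [0.1, 0.0, -1.9]
width: 13.1
gripper_force: 59.2
```

```bash
python3 - <<'E'
from h import *
s=status.read_state();print(s["eef_pos"],s["tool_rot"]*57.3);np.set_printoptions(precision=2);print(s["qpos"])
E
```

```text
[548.8 104.   97.4] [155.1   0.    5.3]
[-0.72  0.8   0.38  1.82  0.21  0.71 -2.08]
```

{"method": "move_arm", "body": {"plan": [[[0.1,-1.4,0.8],[-4.98,-0.44,0],0],[[0.1,-1.4,0.9],[-4.98,-0.44,0],0],[[0.1,-1.3,1],[-4.98,-0.44,0],0],[[0.1,-1.2,1.1],[-4.98,-0.44,0],0],[[0.1,-1.1,1.2],[-4.98,-0.44,0],0],[[0,0,0],[0,0,0],0],[[0,0,0],[0,0,0],0],[[0,0,0],[0,0,0],0],[[0,0,0],[0,0,0],0]]}}

```text
clock: 19.42
eef_pos: [550.1, 94.1, 104.1]
tool_rot: [2.27, -0.002, 0.086]
force: [-0.6, -0.3, -1.8]
width: 12.9
gripper_force: 59.4
```

```bash
python3 - <<'E'
from h import *
s=status.read_state();print(s["eef_pos"],s["tool_rot"]*57.3,s["qpos"])
a=cams.get_image("scene");b=cams.get_image("side")
out=np.zeros((600,800,3),np.uint8);out[:,:480]=cv2.resize(a[180:255,190:250],(480,600),interpolation=2)
out[:400,480:]=cv2.resize(b[225:310,200:268],(320,400),interpolation=2);cv2.imwrite("pics/c6.png",out)
E
```

```text
[550.1  94.1 104.1] [130.1  -0.1   4.9] [-1.   1.   0.6  1.7  0.3  0.9 -2.3]
```

View pics/c6.png

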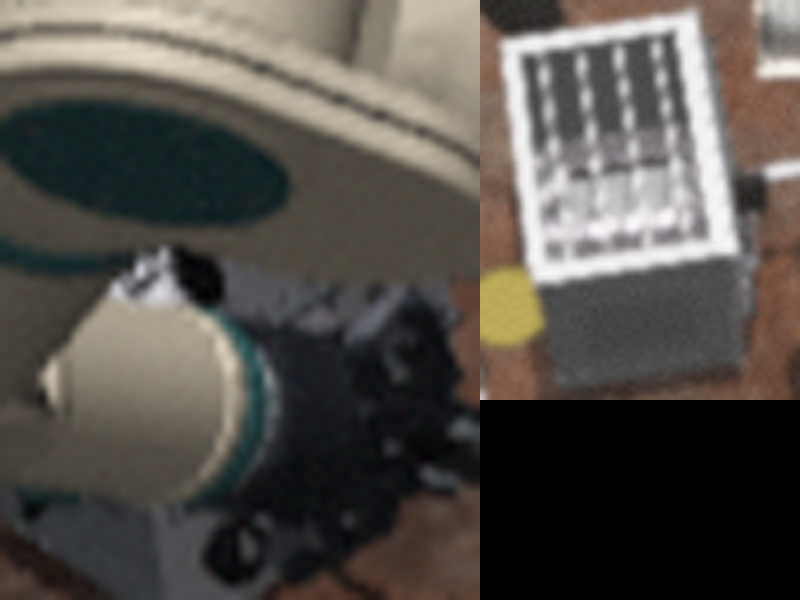

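The arm covers most of the scene view. In the side view the pan looks bare (570..690,190), and a dark roller lies by the left wall of the left tray (580..690,240). I turn the boat level again and draw it out.

{"method": "move_arm", "body": {"plan": [[[-0.1,1.1,-1.2],[4.98,0.44,0],0],[[-0.1,1.2,-1.1],[4.98,0.44,0],0],[[-0.1,1.3,-1],[4.98,0.44,0],0],[[-0.1,1.4,-0.9],[4.98,0.44,0],0],[[-0.1,1.4,-0.8],[4.98,0.44,0],0],[[-0.1,1.5,-0.6],[4.98,0.44,0],0],[[-0.1,1.5,-0.5],[4.98,0.44,0],0],[[-0.1,1.6,-0.3],[4.98,0.44,0],0],[[-0.1,1.6,-0.2],[4.98,0.44,0],0],[[-0.1,1.6,-0.1],[4.98,0.44,0],0]]}}

```text
clock: 20.78
eef_pos: [548.6, 108.0, 97.2]
tool_rot: [-3.14, 0.0, 0.087]
force: [-0.3, 0.3, -2.1]
width: 13.3
gripper_force: 59.3
```

{"method": "move_arm", "body": {"plan": [[[0,0,0],[0,0,0],0],[[0,0,0],[0,0,0],0]]}}

```text
clock: 21.02
eef_pos: [548.7, 109.0, 96.7]
tool_rot: [3.14, 0.0, 0.087]
force: [-0.1, -0.2, -1.6]
width: 13.4
gripper_force: 59.3
```

```bash
python3 - <<'E'
from h import *
s=status.read_state();print(s["eef_pos"],s["tool_rot"]*57.3)
O=np.array([631,115.8]);th=np.radians(5);ex=np.r_[np.cos(th),np.sin(th)];ey=np.r_[-ex[1],ex[0]]
d=s["eef_pos"][:2]-O;print("oven",d@ex,d@ey)
a=cams.get_image("scene");b=cams.get_image("side");im,T=wrist("w6")
out=np.zeros((600,800,3),np.uint8);out[:,:480]=cv2.resize(a[180:255,190:250],(480,600),interpolation=2)
out[:350,480:]=cv2.resize(b[225:299,200:268],(320,350),interpolation=2);out[355:595,480:]=cv2.resize(im,(320,240));cv2.imwrite("pics/c7.png",out)
E
```

```text
[548.7 109.   96.7] [179.9   0.    5. ]
oven -82.61068254634733 0.43506875809817913
```

View pics/c7.png

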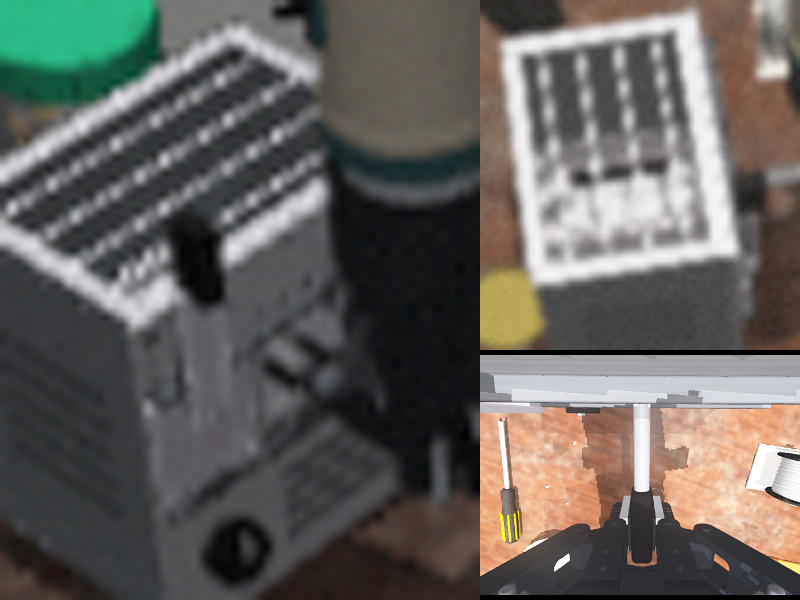

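The pan is empty (bright in the side view), and the stem sits mid-slot. Drawing out along the same line.

{"method": "move_arm", "body": {"plan": [[[-4,-0.8,0],[0,0,0],0],[[-8,-0.7,0],[0,0,0],0],[[-10,-0.9,0],[0,0,0],0],[[-10,-0.9,0],[0,0,0],0],[[-10,-0.9,0],[0,0,0],0],[[-10,-0.9,0],[0,0,0],0],[[-10,-0.9,0],[0,0,0],0],[[-10,-0.9,0],[0,0,0],0],[[-10,-0.9,0],[0,0,0],0],[[-10,-0.9,0],[0,0,0],0]]}}

```text
clock: 22.42
eef_pos: [456.3, 100.1, 96.8]
tool_rot: [-3.142, -0.0, 0.087]
force: [-0.3, -1.4, -1.6]
width: 12.7
gripper_force: 59.3
```

{"method": "move_arm", "body": {"plan": [[[-10,-0.9,0],[0,0,0],0],[[-10,-0.9,0],[0,0,0],0],[[-10,-0.9,0],[0,0,0],0],[[-10,-0.9,0],[0,0,0],0],[[-10,-0.9,0],[0,0,0],0],[[-4,-0.4,0],[0,0,0],0],[[0,0,0],[0,0,0],0]]}}

```text
clock: 23.3
eef_pos: [402.9, 95.3, 96.9]
tool_rot: [-3.142, -0.0, 0.087]
force: [0.5, 0.1, -1.5]
width: 13.0
gripper_force: 59.3
```

{"method": "move_arm", "body": {"plan": [[[0,-10,8],[0,0,2],0],[[2,-14,8],[0,0,4],0],[[4,-16,3.6],[0,0,4],0],[[6,-16,0],[0,0,4],0],[[6,-16,0],[0,0,4],0],[[6,-16,0],[0,0,4],0],[[4,-16,0],[0,0,4],0],[[4,-16,0],[0,0,4],0],[[2,-16,0],[0,0,4],0],[[0,-16,0],[0,0,4],0]]}}

```text
clock: 24.55
eef_pos: [437.7, -57.5, 116.4]
tool_rot: [3.141, -0.001, 0.752]
force: [-0.3, -0.2, -2.7]
width: 13.6
gripper_force: 59.3
```

{"method": "move_arm", "body": {"plan": [[[0,-16,0],[0,0,4],0],[[-2,-16,0],[0,0,4],0],[[-4,-16,0],[0,0,4],0],[[-6,-16,0],[0,0,4],0],[[-6,-16,0],[0,0,4],0],[[-6,-16,0],[0,0,4],0],[[-6,-16,0],[0,0,4],0],[[-6,-16,0],[0,0,4],0],[[-4,-16,0],[0,0,4],0],[[-1,-12,0],[0,0,2.5],0]]}}

```text
clock: 25.8
eef_pos: [395.9, -214.0, 116.4]
tool_rot: [3.141, 0.0, 1.422]
force: [0.6, 0.8, -0.8]
width: 12.9
gripper_force: 59.3
```

{"method": "move_arm", "body": {"plan": [[[0,-2,0],[0,0,0.4],0],[[0,0,0],[0,0,0],0],[[0,0,0],[0,0,0],0]]}}

```text
clock: 26.18
eef_pos: [396.2, -214.2, 116.4]
tool_rot: [3.141, -0.0, 1.43]
force: [0.1, 0.2, -1.9]
width: 13.1
gripper_force: 59.3
```

The pose matches the grasp pose above the rest. Lowering.

{"method": "move_arm", "body": {"plan": [[[0,-0.2,-8],[0,0,0],0],[[0,0,-12],[0,0,0],0],[[0,0,-12],[0,0,0],0],[[0,0,-12],[0,0,0],0],[[0,0,-12],[0,0,0],0],[[0,0,-10],[0,0,0],0],[[0,0,-6],[0,0,0],0],[[0,0,-4],[0,0,0],0],[[0,0,-2],[0,0,0],0],[[0,0,0],[0,0,0],0]]}}

```text
clock: 27.42
eef_pos: [396.0, -215.0, 38.5]
tool_rot: [3.141, 0.0, 1.429]
force: [0.6, 0.5, -2.1]
width: 12.9
gripper_force: 59.3
```

{"method": "move_arm", "body": {"plan": [[[0,0.4,-1],[0,0,0],0],[[0,0,-1],[0,0,0],0],[[0,0,-0.5],[0,0,0],0],[[0,0,0],[0,0,0],0]]}}

```text
clock: 27.92
eef_pos: [396.1, -214.7, 36.5]
tool_rot: [3.141, 0.0, 1.429]
force: [-1.4, 0.1, 8.6]
width: 12.7
gripper_force: 60.7
```

Contact with the rest (+8.6 N) at the old height. I release and rise.

{"method": "move_arm", "body": {"plan": [[[0,0,0.4],[0,0,0],0],[[0,0,0],[0,0,0],0.3],[[0,0,0],[0,0,0],1],[[0,0,0],[0,0,0],1],[[0,0,0],[0,0,0],1],[[0,0,0],[0,0,0],1],[[0,0,0],[0,0,0],1],[[0,0,20],[0,0,0],1],[[0,0,40],[0,0,0],1],[[0,0,50],[0,0,0],1]]}}

```text
clock: 29.18
eef_pos: [395.2, -214.2, 146.9]
tool_rot: [-3.139, -0.001, 1.429]
force: [1.4, -1.9, -0.5]
width: 85.4
gripper_force: 0.0
```

{"method": "move_arm", "body": {"plan": [[[0,0,53],[0,0,0],1],[[22,31,30],[0,0,-8],1],[[22,31,30],[0,0,-8],1],[[22,31,30],[0,0,-8],1],[[22,31,30],[0,0,-8],1],[[22,31,30],[0,0,-8],1],[[22,31,30],[0,0,-8],1],[[22,31,30],[0,0,-8],1],[[22,31,15],[0,0,-8],1],[[22,31,0],[0,0,-8],1]]}}

```text
clock: 30.42
eef_pos: [594.9, 65.6, 425.7]
tool_rot: [3.141, -0.003, 0.168]
force: [0.2, -0.6, 0.0]
width: 85.4
gripper_force: 0.0
```

{"method": "move_arm", "body": {"plan": [[[0,20,0],[0,0,-5],1],[[0,0,0],[0,0,0],1],[[0,0,0],[0,0,0],1],[[0,0,0],[0,0,0],1]]}}

```text
clock: 30.92
eef_pos: [593.9, 82.8, 424.4]
tool_rot: [3.141, -0.0, 0.084]
force: [0.5, -0.4, -0.2]
width: 85.2
gripper_force: 0.0
```

```bash
python3 - <<'E'
from h import *
s=status.read_state();print(s["eef_pos"],s["tool_rot"]*57.3,s["clock"])
im,T=wrist("w8")
a=cams.get_image("scene");cv2.imwrite("pics/scene8.png",a)
out=np.zeros((600,800,3),np.uint8);out[:420,:560]=im;out[:330,560:]=cv2.resize(a[170:280,180:260],(240,330),interpolation=2)
out[420:600,560:]=cv2.resize(a[210:270,290:370],(240,180),interpolation=2)
cv2.imwrite("pics/c8.png",out)
c=[]
for n,b in(("w8",(0,0,0,0)),):
    x=proj("wrist",[[395.7,-215.5,55]],T)[0];print("handle expected at",x)
E
```

```text
[593.9  82.8 424.4] [180.   -0.    4.8] 30.925
handle expected at [458.5 290.6]
```

View pics/c8.png

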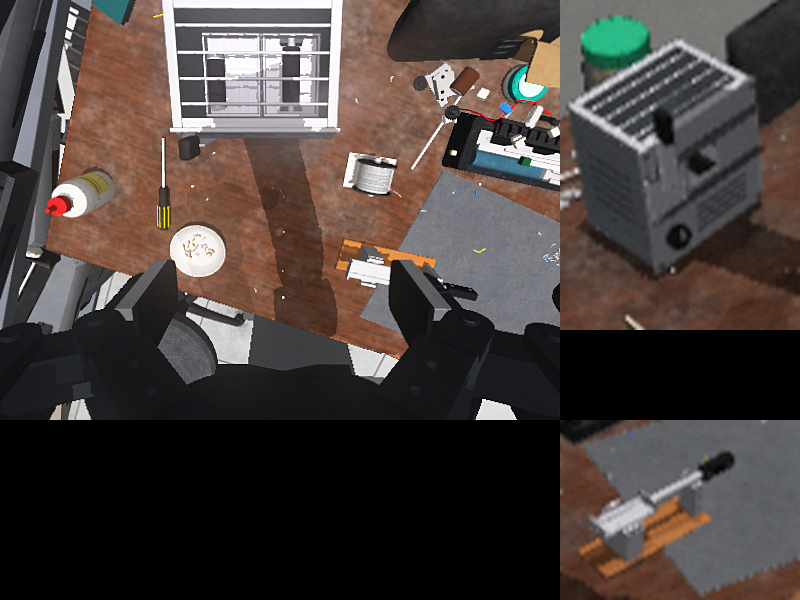

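The roller lies in the left tray at (216,80), beside the full one at (291,75). The shutter is open (tab at 188,148) and the boat is seated on its rest, with the handle near the expected (458,291). The bottle, reel and dish stand where they did, and the arm is clear.

```bash
python3 -c "
from cell import ctrl
print(ctrl.finish_job())"
```

```text
the job is handed in; nothing more can be done
None
```

I handed the job in after about 31 s: the shutter is fully open, the roller is in the empty left tray, and the boat is back on its rest with the arm clear; the last images show all this, and no force reading suggested the boat touched the oven.

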